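Ready the counting scale and hold the bin lid open

TASK

A colleague is about to count toggles out of the wide lidded bin: take the aluminium cup that stands on that bin's lid and set it down upright on the pan of the scale, standing wholly on the pan, without dropping it. Then lift the lid of the wide bin (a bow handle stands near its front edge) and hold it open at 60 degrees from shut; the lid falls shut by itself, so finish while still holding it there, keeping still, with the cup left standing on the pan. Leave everything else on the table where it is.

Things in the scene. Friction and masses are not known exactly. Their poses are not given: they have to be found in the camera images.
- bin: wide blue parts bin, fixed, 200 (own x) x 300 (own y) x 120 mm high, left or right of the scale; the cup stands on its flat lid (214 x 316 mm, top 126 mm above the table when shut). The smaller lidded bin at the back (150 x 200 mm) is left alone. Origin: centre of its underside; x from handle side to hinge side, away from the robot within 0.2 rad; y along the hinge
- bin_lid (a joint): opening angle of the wide bin's lid, rad: 0 shut (level), grows as the handle side rises; 60 degrees is 1.047. Lugs stop it at 1.31, so it never stays open alone. The hinge runs free: let go, the lid drops shut. The lid weighs 0.35 to 0.6 kg, nearly all in the flat panel
- bin_hinge (a point): point on the hinge axis of the wide bin's lid, at mid width: 109 mm behind the bin's origin (its +x), 120 mm above the table; fixed. The axis runs along the bin's y
- bin_handle (a point): middle of the bow handle's round steel bar on the wide bin's lid; turns with the lid. Bar 10 mm thick, along the bin's y, 88 mm between its posts, 35 mm free under it, 20 mm behind the lid's front edge. Shut: 196 mm in front of the hinge axis and 46 mm above it (166 mm above the table); it moves on an arc of radius 201 mm about that axis. It can turn between gripping fingers
- cup: straight-sided open aluminium cup, 62 mm outside diameter, 74 mm high, wall 3 mm, about 0.12 kg, standing upright and empty on the wide bin's lid, behind the handle. Origin at the centre of its underside, z up through its mouth
- scale: bench counting scale, fixed to the table, 300 (its own x) x 256 mm, white plastic with a sloping key panel at the front (its -x, towards the robot) and a flat steel pan at the rear. Origin at the centre of its underside on the table, x pointing away from the robot, turned up to 0.2 rad either way
- pan_centre (a point): centre of the flat top of the scale's pan, 84 mm above the table, 45 mm behind the scale's origin along its x. The pan is 190 mm along the scale's x and 230 mm along its y, without a rim; axes as the scale's
- spare_cup: a second aluminium cup, the same as the first (62 mm wide, 74 mm high), standing on the table at the back; origin at the centre of its underside. Leave alone
- tape_roll: roll of packing tape lying flat, 92 mm across, 48 mm high, at the back of the table; origin at the centre of its underside. Leave alone
- label_roll: roll of white labels standing on end, 56 mm across, 40 mm high, close in front of the wide bin; origin at the centre of its underside. Leave alone
- marker: marker pen, 130 mm long, 14 mm thick, lying in front of the scale; origin under its middle. Leave alone
- cutter: box cutter, 160 mm long, 12 mm thick, lying on the lid of the small bin at the back; origin under its middle. Leave alone
Not all that is in view belongs to the job. Leave any blue or red look-alike of the cup alone.

How it is judged:
By the outcome, as a careful person would: the job done as asked, in the order asked, and still so for the second after the job is handed in, while the arm keeps its last pose, push and grip.
It also fails if it takes over 58 s, if anything falls off the work surface, if the arm or the gripper's body presses on something with over 40 N, if the wrist force passes 120 N, or if a joint passes its speed limit or range.

ROBOT

A 6-joint arm with a two-finger parallel gripper is mounted at the origin on the work surface. World frame = base frame: x ahead of the robot, y to its left, z up, the work surface at z = 0. Lengths are in m, angles in degrees, forces in N, time in s.
With the tool pointing down it reaches from about 0.375 to 0.9 m from the base axis. Payload 3.1 kg.
Tool frame: the origin (TCP) lies midway between the tips of the shut fingers; the grasp point (between the pads) lies bot.hold_point_z behind it (bot.hold_point_z is the distance from the TCP to the grasp point, in m); z points along the fingers, y is the direction in which the jaws open and shut (so a half turn about z gives the same grasp; the last joint's range is limited). The gripper opens to 87 mm and grips with 3 to 60 N. Pads are 19 mm wide; open, the fingers measure 117 mm over their backs; the gripper's body (75 mm by 190 mm) begins 51 mm behind the grasp point.
Start: joints at [-74.456, 30.224, 82.088, -0, 67.689, -10.227], TCP at [0.272, -0.563, 0.223] pointing down, gripper open.
Joint ranges: [-176.69, 176.69], [-43.24, 126.21], [12.49, 139.97], [-82, 262], [0, 151.66], [-163.58, 163.58]. Speed limits (degrees/s): [159.86, 159.86, 180, 180, 180, 180].

INTERFACE

Orientations are given as a 3x3 rotation matrix whose columns are the frame's x, y, z axes.
In Python, from rig import bot, vision, order gives the robot as it stands. The module is installed in compiled form; this text tells all that it offers.
- The arm moves only by the tool move_arm, never from a script. Its argument "moves" is a list of rows, each an object of numbers: "hand": the finger opening in mm, from 0 to 87; "x", "y", "z": the shift along the tool's x, y, z in units of 25 mm (1.0 is 25 mm); "wx", "wy", "wz": the turn, a rotation vector about the tool's x, y, z in degrees. In form: [{"hand": .., "x": .., "y": .., "z": .., "wx": .., "wy": .., "wz": ..}, ...]. A call has 1 to 20 rows; each row shifts and turns the commanded pose from where the row before left it, along the tool's axes as they then stand; what a row does not reach is not made up. A row lasts 1/10 s, in which the tool goes at most 50 mm and 8.59 degrees, less where a joint would pass 70% of its speed; a pose out of reach is approached as far as the arm can. A call is refused whole if a number of a shift passes 1 or a number of a turn 8.59, either way. A call with a gripper value outside its range is refused whole. The fingers move at their own pace and stop on an object; the grip force is fixed at half the most. Time passes only in rows, so rows that do not move let the fingers close. It gives the time, the measured TCP pose, the force and the opening at its end, in the units of the state.
- bot.read_state(): the state, without advancing time (a new reading comes with each control period).
- vision.capture(name): name is "scene" or "top" or "wrist"; returns a dict with "image" (400x640x3 uint8, red, green, blue), "z_map" (400x640 float32, m along the optical axis (not along the pixel's ray), 0 where there is no reading), "fx", "fy", "cx", "cy" (pixels), "pose" (4x4, takes a point from camera to world coordinates); the wrist camera has in their place "hand_eye" (4x4, takes a point from camera to tool coordinates, whose origin is the TCP and whose axes are the flange's). Camera axes: x right, y down, z forward; pixel columns grow to the right and rows downward; lengths in m; the calibration is good to about 2 mm. A picture is of the moment at which its call begins: read the wrist's pose just before it.
- order.hand_in(): hands the job in, once; it reports no verdict.
The state is a dict: "time_s": time; "joint_positions": joint angles; "qvel": joint speeds; "tau": joint torques, N m; "position": TCP position; "tcp_rot": TCP orientation; "force": force on the tool from outside, world axes, zero at the start; "moment": the same for the moment, N m; "opening": opening from 0.0 (shut) to 1.0 (fully open).
Only numpy, scipy, OpenCV 4.12 (cv2) and the standard library are available. Lean on these libraries where they do the work, as an engineer would, in place of code of your own. Each camera call takes 0.05 s, during which the arm holds its last target.

## Working session

There is one attempt and no reset: what is moved stays moved. The work goes in short steps, Python scripts to look and compute and a tool call to move; the robot and the scene stay as the last step left them, time stands still between calls to the robot, and variables do not carry over. Pictures are saved under pics/ and viewed, and the job is handed in when it is done.

Besides the shell and the picture viewer there is one more tool, called after "Emit:" by a JSON object that holds its "fn" and its "kwargs", one argument or row to a line. move_arm: Moves the arm, as the interface text tells. Its arguments: {"type":"object","properties":{"moves":{"type":"array"}},"required":["moves"]}

```bash
mkdir -p pics; python3 - <<'E'
from rig import bot,vision,order
import cv2,numpy as np,pickle
s=bot.read_state();print(s, bot.hold_point_z)
for n in("scene","top","wrist"):
    c=vision.capture(n);pickle.dump(c,open(n+".pkl","wb"))
    cv2.imwrite(f"pics/{n}0.png",c["image"][:,:,::-1])
    print(n,c["fx"],c["cx"],c["cy"],c.get("pose",c.get("hand_eye")))
E
```

```text
{'time_s': 0.0, 'joint_positions': array([-7.44544105e+01,  3.02781562e+01,  8.21565573e+01, -9.53940872e-05,
        6.76858560e+01, -1.02283085e+01]), 'qvel': array([-0.08002385, -0.06280783,  0.03866111, -0.02326654,  0.05214051,
       -0.00578873]), 'tau': array([-4.87167181e-04, -4.40047753e+01, -1.76590812e+01,  6.33016555e-02,
        5.80989977e-02, -1.60071390e-04]), 'position': array([ 0.27158404, -0.56211365,  0.22157933]), 'tcp_rot': array([[ 9.00516784e-01,  4.34820885e-01, -5.65456031e-04],
       [ 4.34821093e-01, -9.00514580e-01,  2.02693941e-03],
       [ 3.72154188e-04, -2.07116517e-03, -9.99997786e-01]]), 'force': array([-0.41123076,  1.10721664, -0.22434342]), 'moment': array([ 0.02047634, -0.01354135, -0.00491899]), 'opening': 0.998835461845999} 0.0187
scene 465.0236337145118 319.68155932389055 197.88893973149695 [[-0.1809263   0.82352049 -0.5376613   1.19969918]
 [ 0.98347075  0.15546044 -0.09282958  0.00938362]
 [ 0.007138   -0.54556948 -0.8380352   1.12812379]
 [ 0.          0.          0.          1.        ]]
top 364.8521494906987 319.1530256673674 196.24508170912435 [[-0.00635478 -0.99584343  0.09085964  0.4867036 ]
 [-0.99997479  0.0066163   0.00257737 -0.10019339]
 [-0.00316781 -0.09084097 -0.99586037  1.05242152]
 [ 0.          0.          0.          1.        ]]
wrist 311.5009988828555 321.1232118906995 202.36312421144024 [[ 6.16618840e-04 -9.61185922e-01 -2.75900787e-01  7.58852756e-02]
 [ 9.99999374e-01  8.50193236e-04 -7.26983483e-04 -2.23746125e-04]
 [ 9.33335272e-04 -2.75900166e-01  9.61185844e-01 -1.62498451e-01]
 [ 0.00000000e+00  0.00000000e+00  0.00000000e+00  1.00000000e+00]]
```

```bash
sleep 1
```

```text
(no output)
```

View pics/scene0.png

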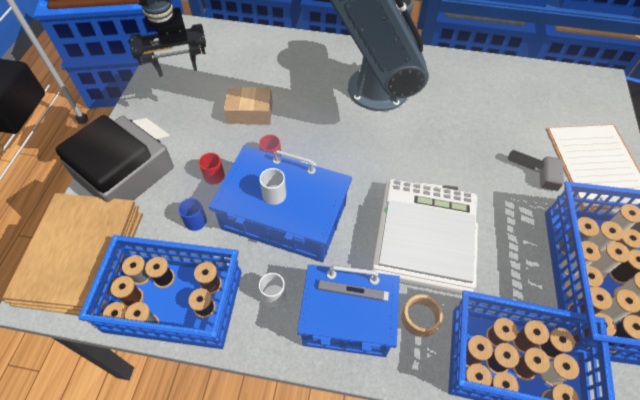

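View pics/top0.png

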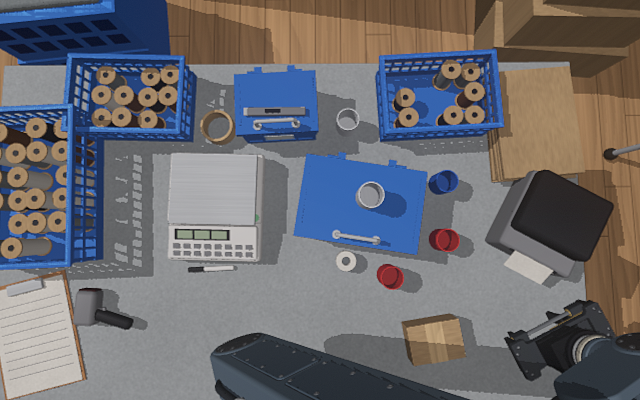

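The wide bin's lid is at about (362,203) in the top view, with the cup on it at (370,194) and the handle bar at about (357,237). The pan is at about (213,190) and the label roll at (346,261). I'll measure these using the depth map.

```bash
cat > h.py <<'E'
import numpy as np,cv2,pickle
def cloud(c,T=None):
    T=c["pose"] if T is None else T
    z=c["z_map"].astype(float);v,u=np.mgrid[:400,:640]
    P=np.stack([(u-c["cx"])/c["fx"]*z,(v-c["cy"])/c["fy"]*z,z],-1)
    W=P@T[:3,:3].T+T[:3,3]; W[z==0]=np.nan
    return W
E
python3 - <<'E'
from h import *
for n in("top","scene"):
    c=pickle.load(open(n+".pkl","rb"));W=cloud(c);z=W[...,2];x=W[...,0];y=W[...,1]
    def rect(m,lbl):
        p=W[m]; r=cv2.minAreaRect(p[:,:2].astype(np.float32)); print(n,lbl,len(p),"z",np.median(p[:,2]).round(4),"c",np.round(r[0],4),"sz",np.round(r[1],4),"ang",round(r[2],2))
    def comp(m,seed,lbl):
        k,l=cv2.connectedComponents(m.astype(np.uint8)); l0=l[seed[1],seed[0]]
        mm=(l==l0)&m; rect(mm,lbl); return mm
    S={"top":dict(lid=(320,205),pan=(213,190)),"scene":dict(lid=(310,200),pan=(430,240))}[n]
    print("table z",np.nanmedian(z[(abs(z)<.02)]))
    lid=comp((abs(z-.126)<.006),S["lid"],"lid")
    pan=comp((abs(z-.084)<.005),S["pan"],"pan")
    lx,ly=W[lid][:,0].mean(),W[lid][:,1].mean()
    near=(abs(x-lx)<.2)&(abs(y-ly)<.2)
    m=near&(abs(z-.2)<.006); 
    p=W[m]; print("rim n",len(p))
    if len(p)>5: print("rim circ",cv2.minEnclosingCircle(p[:,:2].astype(np.float32)))
    cupm=near&(z>.138)&(z<.21); p=W[cupm]
    k,l=cv2.connectedComponents(cupm.astype(np.uint8))
    for i in range(1,k):
        if (l==i).sum()>15: rect(l==i,f"comp{i}"); print(cv2.minEnclosingCircle(W[l==i][:,:2].astype(np.float32)), W[l==i][:,2].max())
E
```

```text
table z -0.0004823110453511248
top lid 9630 z 0.1249 c [ 0.5612 -0.2057] sz [0.3167 0.231 ] ang 80.78
top pan 5977 z 0.0831 c [0.5983 0.1865] sz [0.231  0.1903] ang 88.32
rim n 114
rim circ ((0.567694902420044, -0.22023087739944458), 0.03097773715853691)
top comp2 287 z 0.1868 c [ 0.5675 -0.2205] sz [0.0598 0.0612] ang 44.05
((0.567631721496582, -0.22016946971416473), 0.031026478856801987) 0.20349901974617757
top comp3 186 z 0.1684 c [ 0.4671 -0.1894] sz [0.1081 0.0099] ang 80.93
((0.46669891476631165, -0.18933595716953278), 0.054159075021743774) 0.17392458229960195
table z 0.0004662122622820508
scene lid 7736 z 0.1261 c [ 0.5596 -0.2049] sz [0.3164 0.2343] ang 80.93
scene pan 5906 z 0.0838 c [0.5972 0.1874] sz [0.2305 0.1933] ang 88.42
rim n 132
rim circ ((0.5680475831031799, -0.22024790942668915), 0.03266577795147896)
scene comp1 191 z 0.168 c [ 0.4673 -0.19  ] sz [0.1094 0.0122] ang 80.97
((0.46927574276924133, -0.19031846523284912), 0.05480076000094414) 0.17477379381335656
scene comp2 696 z 0.1744 c [ 0.5683 -0.2191] sz [0.0624 0.0628] ang 59.12
((0.5678365230560303, -0.21946661174297333), 0.032870154827833176) 0.20365976698645338
scene comp3 91 z 0.1688 c [ 0.758  -0.0205] sz [0.0106 0.0445] ang 0.39
((0.7579594254493713, -0.02056078240275383), 0.022368142381310463) 0.17511870928185724
```

Emit:
{"fn": "move_arm", "kwargs": {
  "moves": [
    {"hand":87,"z":-0.3,"wz":-7.86},
    {"hand":87,"z":-0.3,"wz":-7.86},
    {"hand":87,"z":-0.3,"wz":-7.86},
    {"hand":87,"z":-0.3,"wz":-7.86},
    {"hand":87,"z":-0.3,"wz":-7.86},
    {"hand":87,"z":-0.3,"wz":-7.86},
    {"hand":87,"z":-0.3,"wz":-7.86}
  ]
}}

```text
schema error: expected keys hand, x, y, z, wx, wy, wz
```

Emit:
{"fn": "move_arm", "kwargs": {
  "moves": [
    {"hand":87,"x":0.5,"y":0.3},
    {"hand":87,"x":0.9,"y":0.55},
    {"hand":87,"x":0.95,"y":0.6},
    {"hand":87,"x":0.95,"y":0.6},
    {"hand":87,"x":0.95,"y":0.6},
    {"hand":87,"x":0.95,"y":0.6},
    {"hand":87,"x":0.95,"y":0.6},
    {"hand":87,"x":0.95,"y":0.6},
    {"hand":87,"x":0.95,"y":0.6},
    {"hand":87,"x":0.95,"y":0.6},
    {"hand":87,"x":0.95,"y":0.6},
    {"hand":87,"x":0.95,"y":0.6},
    {"hand":87,"x":0.95,"y":0.6},
    {"hand":87,"x":0.95,"y":0.6},
    {"hand":87,"x":0.95,"y":0.6},
    {"hand":87,"x":0.95,"y":0.6},
    {"hand":87,"x":0.65,"y":0.3},
    {"hand":87},
    {"hand":87}
  ]
}}

```text
schema error: expected keys hand, x, y, z, wx, wy, wz
```

```bash
python3 - <<'E'
from rig import bot,vision
from h import *
s=bot.read_state();R=s["tcp_rot"];p=s["position"];print(s["time_s"],p,np.degrees(np.arctan2(R[1,1],R[0,1])),R[:,2],s["joint_positions"].round(1))
c=vision.capture("wrist");cv2.imwrite("pics/w1.png",c["image"][:,:,::-1])
T=np.eye(4);T[:3,:3]=R;T[:3,3]=p
W=cloud(c,T@c["hand_eye"]);z=W[...,2]
near=np.hypot(W[...,0]-.568,W[...,1]+.22)<.05
m=near&(abs(z-.2)<.006);q=W[m];print(m.sum())
if m.sum()>5: print(cv2.minEnclosingCircle(q[:,:2].astype(np.float32)))
print("shift tool units",R.T@(np.array([.568,-.220,.153])-p)/.025)
E
```

```text
0.15 [ 0.27160472 -0.56227448  0.22178653] -64.23050505171801 [-4.43765899e-04  1.62848469e-03 -9.99998576e-01] [-74.5  30.3  82.1   0.   67.7 -10.2]
0
shift tool units [16.6280786  -7.17050648  2.7684918 ]
```

All keys are required in every row, so I'll send the rows again in full.

Emit:
{"fn": "move_arm", "kwargs": {
  "moves": [
    {"hand":87,"x":0,"y":0,"z":-0.3,"wx":0,"wy":0,"wz":-7.86},
    {"hand":87,"x":0,"y":0,"z":-0.3,"wx":0,"wy":0,"wz":-7.86},
    {"hand":87,"x":0,"y":0,"z":-0.3,"wx":0,"wy":0,"wz":-7.86},
    {"hand":87,"x":0,"y":0,"z":-0.3,"wx":0,"wy":0,"wz":-7.86},
    {"hand":87,"x":0,"y":0,"z":-0.3,"wx":0,"wy":0,"wz":-7.86},
    {"hand":87,"x":0,"y":0,"z":-0.3,"wx":0,"wy":0,"wz":-7.86},
    {"hand":87,"x":0,"y":0,"z":-0.3,"wx":0,"wy":0,"wz":-7.86},
    {"hand":87,"x":0,"y":0,"z":0,"wx":0,"wy":0,"wz":0}
  ]
}}

```text
time_s: 1.0
position: [0.2719, -0.5633, 0.276]
tcp_rot: [[0.16, 0.987, 0.001], [0.987, -0.16, -0.002], [-0.002, 0.001, -1.0]]
force: [0.0, -0.7, 0.3]
opening: 1.0
```

Emit:
{"fn": "move_arm", "kwargs": {
  "moves": [
    {"hand":87,"x":0.5,"y":0.3,"z":0,"wx":0,"wy":0,"wz":0},
    {"hand":87,"x":0.9,"y":0.55,"z":0,"wx":0,"wy":0,"wz":0},
    {"hand":87,"x":0.95,"y":0.6,"z":0,"wx":0,"wy":0,"wz":0},
    {"hand":87,"x":0.95,"y":0.6,"z":0,"wx":0,"wy":0,"wz":0},
    {"hand":87,"x":0.95,"y":0.6,"z":0,"wx":0,"wy":0,"wz":0},
    {"hand":87,"x":0.95,"y":0.6,"z":0,"wx":0,"wy":0,"wz":0},
    {"hand":87,"x":0.95,"y":0.6,"z":0,"wx":0,"wy":0,"wz":0},
    {"hand":87,"x":0.95,"y":0.6,"z":0,"wx":0,"wy":0,"wz":0},
    {"hand":87,"x":0.95,"y":0.6,"z":0,"wx":0,"wy":0,"wz":0},
    {"hand":87,"x":0.95,"y":0.6,"z":0,"wx":0,"wy":0,"wz":0},
    {"hand":87,"x":0.95,"y":0.6,"z":0,"wx":0,"wy":0,"wz":0},
    {"hand":87,"x":0.95,"y":0.6,"z":0,"wx":0,"wy":0,"wz":0},
    {"hand":87,"x":0.95,"y":0.6,"z":0,"wx":0,"wy":0,"wz":0},
    {"hand":87,"x":0.95,"y":0.6,"z":0,"wx":0,"wy":0,"wz":0},
    {"hand":87,"x":0.95,"y":0.6,"z":0,"wx":0,"wy":0,"wz":0},
    {"hand":87,"x":0.7,"y":0.6,"z":0,"wx":0,"wy":0,"wz":0},
    {"hand":87,"x":0,"y":0,"z":0,"wx":0,"wy":0,"wz":0},
    {"hand":87,"x":0,"y":0,"z":0,"wx":0,"wy":0,"wz":0}
  ]
}}

```text
time_s: 2.8
position: [0.5575, -0.242, 0.2743]
tcp_rot: [[0.16, 0.987, -0.002], [0.987, -0.16, 0.001], [0.0, -0.002, -1.0]]
force: [0.2, -0.4, 0.7]
opening: 1.0
```

```bash
cat > look.py <<'E'
from rig import bot,vision
from h import *
import sys
s=bot.read_state();R=s["tcp_rot"];p=s["position"];print(s["time_s"],p,np.degrees(np.arctan2(R[1,1],R[0,1])),R[:,2],s["joint_positions"].round(1),s["force"].round(2),s["opening"])
c=vision.capture("wrist");cv2.imwrite(f"pics/{sys.argv[1]}.png",c["image"][:,:,::-1])
T=np.eye(4);T[:3,:3]=R;T[:3,3]=p
W=cloud(c,T@c["hand_eye"]);z=W[...,2]
near=np.hypot(W[...,0]-.568,W[...,1]+.22)<.05
m=near&(abs(z-.2)<.006);q=W[m];print(m.sum())
if m.sum()>5: print(cv2.minEnclosingCircle(q[:,:2].astype(np.float32)))
g=np.array(eval(sys.argv[2]))
print("shift tool units",R.T@(g-p)/.025)
E
python3 look.py w2 [.568,-.22,.153]
```

```text
2.8 [ 0.55746817 -0.24197518  0.27434609] -9.18404356867744 [-1.73452675e-03  6.69579835e-04 -9.99998272e-01] [-34.   25.9  81.1  -0.   73.1 -24.8] [ 0.24 -0.37  0.74] 0.999817424947912
1089
((0.5682327747344971, -0.2191716730594635), 0.031050236895680428)
shift tool units [0.93311253 0.2844073  4.85369288]
```

Emit:
{"fn": "move_arm", "kwargs": {
  "moves": [
    {"hand":87,"x":0.5,"y":0.15,"z":0.1,"wx":0,"wy":0,"wz":0},
    {"hand":87,"x":0.44,"y":0.14,"z":0.4,"wx":0,"wy":0,"wz":0},
    {"hand":87,"x":0,"y":0,"z":0.6,"wx":0,"wy":0,"wz":0},
    {"hand":87,"x":0,"y":0,"z":0.6,"wx":0,"wy":0,"wz":0},
    {"hand":87,"x":0,"y":0,"z":0.6,"wx":0,"wy":0,"wz":0},
    {"hand":87,"x":0,"y":0,"z":0.6,"wx":0,"wy":0,"wz":0},
    {"hand":87,"x":0,"y":0,"z":0.6,"wx":0,"wy":0,"wz":0},
    {"hand":87,"x":0,"y":0,"z":0.6,"wx":0,"wy":0,"wz":0},
    {"hand":87,"x":0,"y":0,"z":0.5,"wx":0,"wy":0,"wz":0},
    {"hand":87,"x":0,"y":0,"z":0.25,"wx":0,"wy":0,"wz":0},
    {"hand":87,"x":0,"y":0,"z":0,"wx":0,"wy":0,"wz":0},
    {"hand":87,"x":0,"y":0,"z":0,"wx":0,"wy":0,"wz":0}
  ]
}}

```text
time_s: 4.05
position: [0.569, -0.2213, 0.154]
tcp_rot: [[0.16, 0.987, 0.001], [0.987, -0.16, -0.0], [-0.0, 0.001, -1.0]]
force: [0.9, -0.3, 0.2]
opening: 1.002
```

```bash
python3 look.py w3 [.568,-.2195,.153]
```

```text
4.05 [ 0.56903735 -0.22126233  0.15404929] -9.216829269602629 [ 5.07920284e-04 -2.64921900e-04 -9.99999836e-01] [-31.7  33.8  88.    0.   58.2 -22.5] [ 0.91 -0.31  0.2 ] 1.0020928301193381
3697
((0.5688779354095459, -0.2175072431564331), 0.049942366778850555)
shift tool units [ 0.06294444 -0.05227224  0.04193198]
```

View pics/w3.png

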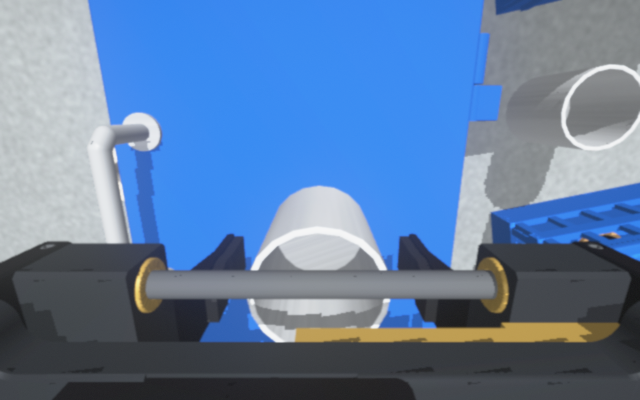

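The cup (rim centred at about (320,285)) sits between the two fingers, at (230,270) and (412,270), with clearance on both sides. I'll close on it and lift.

Emit:
{"fn": "move_arm", "kwargs": {
  "moves": [
    {"hand":50,"x":0.06,"y":-0.04,"z":0,"wx":0,"wy":0,"wz":0},
    {"hand":50,"x":0,"y":0,"z":0,"wx":0,"wy":0,"wz":0},
    {"hand":50,"x":0,"y":0,"z":0,"wx":0,"wy":0,"wz":0},
    {"hand":50,"x":0,"y":0,"z":0,"wx":0,"wy":0,"wz":0},
    {"hand":50,"x":0,"y":0,"z":0,"wx":0,"wy":0,"wz":0},
    {"hand":50,"x":0,"y":0,"z":0,"wx":0,"wy":0,"wz":0},
    {"hand":50,"x":0,"y":0,"z":0,"wx":0,"wy":0,"wz":0}
  ]
}}

```text
time_s: 4.8
position: [0.5681, -0.2196, 0.1541]
tcp_rot: [[0.16, 0.987, 0.0], [0.987, -0.16, -0.0], [-0.0, 0.0, -1.0]]
force: [0.2, -0.6, 2.4]
opening: 0.717
```

Emit:
{"fn": "move_arm", "kwargs": {
  "moves": [
    {"hand":50,"x":0,"y":0,"z":-0.2,"wx":0,"wy":0,"wz":0},
    {"hand":50,"x":0,"y":0,"z":-0.4,"wx":0,"wy":0,"wz":0},
    {"hand":50,"x":0,"y":0,"z":-0.5,"wx":0,"wy":0,"wz":0},
    {"hand":50,"x":0,"y":0,"z":-0.5,"wx":0,"wy":0,"wz":0},
    {"hand":50,"x":0,"y":0,"z":-0.4,"wx":0,"wy":0,"wz":0},
    {"hand":50,"x":0,"y":0,"z":-0.4,"wx":0,"wy":0,"wz":0},
    {"hand":50,"x":0,"y":0,"z":0,"wx":0,"wy":0,"wz":0}
  ]
}}

```text
time_s: 5.5
position: [0.569, -0.2201, 0.216]
tcp_rot: [[0.16, 0.987, 0.003], [0.987, -0.16, -0.002], [-0.002, 0.004, -1.0]]
force: [-1.0, -0.6, -0.9]
opening: 0.717
```

```bash
python3 look.py w4 [.598,.187,.154]
```

```text
5.5 [ 0.56903748 -0.22012234  0.21595707] -9.20643064016424 [ 0.0034558  -0.00208839 -0.99999185] [-31.6  29.4  84.9   0.   65.5 -22.4] [-1.02 -0.55 -0.88] 0.7167257106764244
696
((0.5698623061180115, -0.21768708527088165), 0.03022509440779686)
shift tool units [16.26417967 -1.4711468   2.44825686]
```

View pics/w4.png

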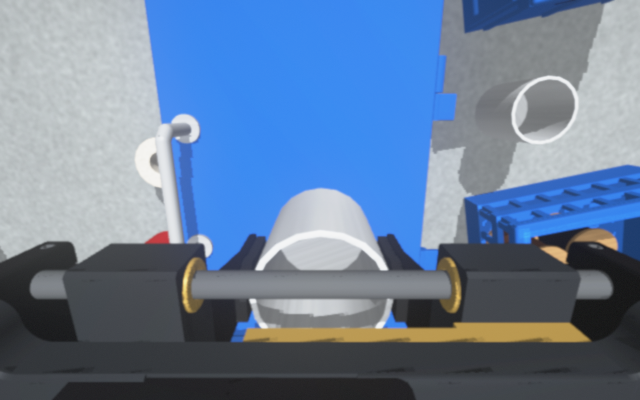

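The cup is held: the opening reads 62 mm and it lifted with the tool. Next I'll carry it over the pan.

Emit:
{"fn": "move_arm", "kwargs": {
  "moves": [
    {"hand":50,"x":0.3,"y":0,"z":0,"wx":0,"wy":0,"wz":0},
    {"hand":50,"x":0.6,"y":-0.05,"z":0,"wx":0,"wy":0,"wz":0},
    {"hand":50,"x":0.9,"y":-0.09,"z":0,"wx":0,"wy":0,"wz":0},
    {"hand":50,"x":1,"y":-0.09,"z":0,"wx":0,"wy":0,"wz":0},
    {"hand":50,"x":1,"y":-0.09,"z":0,"wx":0,"wy":0,"wz":0},
    {"hand":50,"x":1,"y":-0.09,"z":0,"wx":0,"wy":0,"wz":0},
    {"hand":50,"x":1,"y":-0.09,"z":0,"wx":0,"wy":0,"wz":0},
    {"hand":50,"x":1,"y":-0.09,"z":0,"wx":0,"wy":0,"wz":0},
    {"hand":50,"x":1,"y":-0.09,"z":0,"wx":0,"wy":0,"wz":0},
    {"hand":50,"x":1,"y":-0.09,"z":0,"wx":0,"wy":0,"wz":0},
    {"hand":50,"x":1,"y":-0.09,"z":0,"wx":0,"wy":0,"wz":0},
    {"hand":50,"x":1,"y":-0.09,"z":0,"wx":0,"wy":0,"wz":0},
    {"hand":50,"x":1,"y":-0.09,"z":0,"wx":0,"wy":0,"wz":0},
    {"hand":50,"x":1,"y":-0.09,"z":0,"wx":0,"wy":0,"wz":0},
    {"hand":50,"x":1,"y":-0.09,"z":0,"wx":0,"wy":0,"wz":0},
    {"hand":50,"x":1,"y":-0.09,"z":0,"wx":0,"wy":0,"wz":0},
    {"hand":50,"x":0.8,"y":-0.09,"z":0,"wx":0,"wy":0,"wz":0},
    {"hand":50,"x":0.5,"y":-0.07,"z":0,"wx":0,"wy":0,"wz":0},
    {"hand":50,"x":0.2,"y":0,"z":0,"wx":0,"wy":0,"wz":0},
    {"hand":50,"x":0,"y":0,"z":0,"wx":0,"wy":0,"wz":0}
  ]
}}

```text
time_s: 7.55
position: [0.5965, 0.1892, 0.2135]
tcp_rot: [[0.159, 0.987, -0.001], [0.987, -0.159, -0.0], [-0.0, -0.001, -1.0]]
force: [0.3, -0.6, -1.1]
opening: 0.717
```

```bash
python3 look.py w5 [.598,.187,.112]
```

```text
7.55 [0.59653871 0.18922173 0.21345033] -9.138334874807684 [-6.78657540e-04 -3.01490394e-04 -9.99999724e-01] [ 7.4 30.9 82.5 -0.  66.7 16.5] [ 0.32 -0.58 -1.09] 0.7173241102815878
0
shift tool units [-0.07681287  0.07434845  4.05799913]
```

View pics/w5.png

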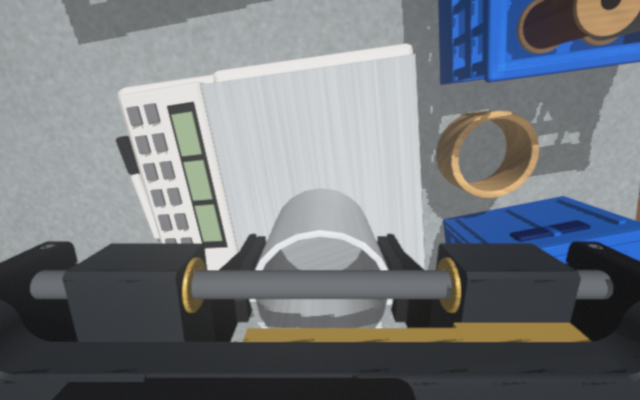

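The cup, at about (320,270), is over the middle of the pan. I'll lower it and slow down near contact.

Emit:
{"fn": "move_arm", "kwargs": {
  "moves": [
    {"hand":50,"x":0,"y":0,"z":0.3,"wx":0,"wy":0,"wz":0},
    {"hand":50,"x":0,"y":0,"z":0.6,"wx":0,"wy":0,"wz":0},
    {"hand":50,"x":0,"y":0,"z":0.6,"wx":0,"wy":0,"wz":0},
    {"hand":50,"x":0,"y":0,"z":0.6,"wx":0,"wy":0,"wz":0},
    {"hand":50,"x":0,"y":0,"z":0.6,"wx":0,"wy":0,"wz":0},
    {"hand":50,"x":0,"y":0,"z":0.5,"wx":0,"wy":0,"wz":0},
    {"hand":50,"x":0,"y":0,"z":0.3,"wx":0,"wy":0,"wz":0},
    {"hand":50,"x":0,"y":0,"z":0.2,"wx":0,"wy":0,"wz":0},
    {"hand":50,"x":0,"y":0,"z":0.1,"wx":0,"wy":0,"wz":0},
    {"hand":50,"x":0,"y":0,"z":0,"wx":0,"wy":0,"wz":0},
    {"hand":50,"x":0,"y":0,"z":0,"wx":0,"wy":0,"wz":0}
  ]
}}

```text
time_s: 8.7
position: [0.5974, 0.1887, 0.1193]
tcp_rot: [[0.16, 0.987, 0.001], [0.987, -0.16, 0.0], [0.0, 0.001, -1.0]]
force: [0.1, -0.7, -1.9]
opening: 0.717
```

Emit:
{"fn": "move_arm", "kwargs": {
  "moves": [
    {"hand":50,"x":0,"y":0,"z":0.05,"wx":0,"wy":0,"wz":0},
    {"hand":50,"x":0,"y":0,"z":0.05,"wx":0,"wy":0,"wz":0},
    {"hand":50,"x":0,"y":0,"z":0,"wx":0,"wy":0,"wz":0}
  ]
}}

```text
time_s: 9.0
position: [0.5969, 0.1886, 0.1163]
tcp_rot: [[0.16, 0.987, -0.0], [0.987, -0.16, 0.0], [0.0, -0.0, -1.0]]
force: [0.3, 0.3, -1.4]
opening: 0.72
```

Emit:
{"fn": "move_arm", "kwargs": {
  "moves": [
    {"hand":50,"x":0,"y":0,"z":0.05,"wx":0,"wy":0,"wz":0},
    {"hand":50,"x":0,"y":0,"z":0.04,"wx":0,"wy":0,"wz":0},
    {"hand":50,"x":0,"y":0,"z":0,"wx":0,"wy":0,"wz":0}
  ]
}}

```text
time_s: 9.3
position: [0.5968, 0.1886, 0.1138]
tcp_rot: [[0.16, 0.987, -0.0], [0.987, -0.16, -0.0], [-0.0, -0.0, -1.0]]
force: [0.2, 0.5, -1.2]
opening: 0.715
```

Emit:
{"fn": "move_arm", "kwargs": {
  "moves": [
    {"hand":50,"x":0,"y":0,"z":0.04,"wx":0,"wy":0,"wz":0},
    {"hand":50,"x":0,"y":0,"z":0,"wx":0,"wy":0,"wz":0}
  ]
}}

```text
time_s: 9.5
position: [0.5969, 0.1886, 0.1129]
tcp_rot: [[0.16, 0.987, -0.0], [0.987, -0.16, -0.0], [-0.0, -0.0, -1.0]]
force: [0.2, 0.0, -1.5]
opening: 0.717
```

Emit:
{"fn": "move_arm", "kwargs": {
  "moves": [
    {"hand":50,"x":0,"y":0,"z":0.04,"wx":0,"wy":0,"wz":0},
    {"hand":50,"x":0,"y":0,"z":0,"wx":0,"wy":0,"wz":0}
  ]
}}

```text
time_s: 9.7
position: [0.597, 0.1886, 0.1121]
tcp_rot: [[0.16, 0.987, 0.0], [0.987, -0.16, 0.0], [0.0, 0.0, -1.0]]
force: [-0.2, 0.6, -0.7]
opening: 0.72
```

Emit:
{"fn": "move_arm", "kwargs": {
  "moves": [
    {"hand":50,"x":0,"y":0,"z":0.03,"wx":0,"wy":0,"wz":0},
    {"hand":50,"x":0,"y":0,"z":0,"wx":0,"wy":0,"wz":0}
  ]
}}

```text
time_s: 9.9
position: [0.5971, 0.1886, 0.1121]
tcp_rot: [[0.16, 0.987, 0.0], [0.987, -0.16, 0.0], [0.0, 0.0, -1.0]]
force: [-2.1, -0.0, 4.2]
opening: 0.715
```

Emit:
{"fn": "move_arm", "kwargs": {
  "moves": [
    {"hand":50,"x":0,"y":0,"z":0.02,"wx":0,"wy":0,"wz":0},
    {"hand":50,"x":0,"y":0,"z":0,"wx":0,"wy":0,"wz":0}
  ]
}}

```text
time_s: 10.1
position: [0.5971, 0.1886, 0.1121]
tcp_rot: [[0.16, 0.987, 0.001], [0.987, -0.16, 0.0], [0.0, 0.001, -1.0]]
force: [-2.1, -1.4, 7.2]
opening: 0.72
```

The cup is touching the pan: z stopped at 0.112 and the force went up. I'll release and rise straight up.

Emit:
{"fn": "move_arm", "kwargs": {
  "moves": [
    {"hand":87,"x":0,"y":0,"z":-0.02,"wx":0,"wy":0,"wz":0},
    {"hand":87,"x":0,"y":0,"z":0,"wx":0,"wy":0,"wz":0},
    {"hand":87,"x":0,"y":0,"z":0,"wx":0,"wy":0,"wz":0},
    {"hand":87,"x":0,"y":0,"z":0,"wx":0,"wy":0,"wz":0},
    {"hand":87,"x":0,"y":0,"z":0,"wx":0,"wy":0,"wz":0},
    {"hand":87,"x":0,"y":0,"z":-0.2,"wx":0,"wy":0,"wz":0},
    {"hand":87,"x":0,"y":0,"z":-0.4,"wx":0,"wy":0,"wz":0},
    {"hand":87,"x":0,"y":0,"z":-0.6,"wx":0,"wy":0,"wz":0},
    {"hand":87,"x":0,"y":0,"z":-0.7,"wx":0,"wy":0,"wz":0},
    {"hand":87,"x":0,"y":0,"z":-0.7,"wx":0,"wy":0,"wz":0},
    {"hand":87,"x":0,"y":0,"z":-0.7,"wx":0,"wy":0,"wz":0},
    {"hand":87,"x":0,"y":0,"z":-0.7,"wx":0,"wy":0,"wz":0},
    {"hand":87,"x":0,"y":0,"z":-0.4,"wx":0,"wy":0,"wz":0},
    {"hand":87,"x":0,"y":0,"z":0,"wx":0,"wy":0,"wz":0}
  ]
}}

```text
time_s: 11.5
position: [0.5981, 0.1888, 0.2236]
tcp_rot: [[0.16, 0.987, 0.004], [0.987, -0.16, 0.001], [0.001, 0.004, -1.0]]
force: [1.4, 0.1, -0.4]
opening: 1.001
```

```bash
python3 look.py w6 [.4672,-.1896,.23]
```

```text
11.5 [0.59813811 0.18880499 0.22364406] -9.205100065086631 [ 4.48610609e-03  6.13401420e-04 -9.99989749e-01] [ 7.3 30.2 81.9  0.  67.6 16.5] [ 1.35  0.08 -0.44] 1.0009571938772912
0
shift tool units [-15.77875199  -2.74762558  -0.28701576]
```

View pics/w6.png

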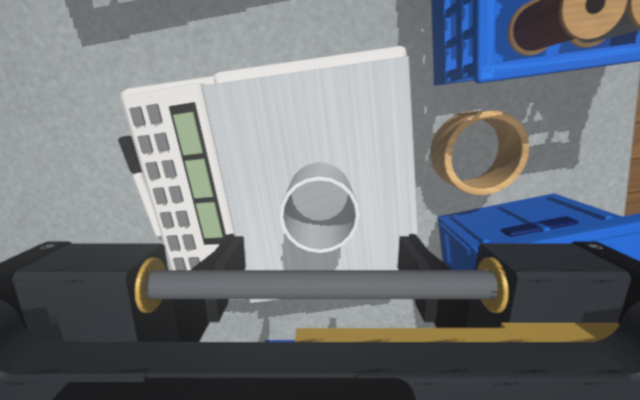

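The cup stands upright on the pan (rim at about (320,213)). Next I'll move above the handle.

Emit:
{"fn": "move_arm", "kwargs": {
  "moves": [
    {"hand":87,"x":-0.4,"y":-0.05,"z":-0.1,"wx":0,"wy":0,"wz":0},
    {"hand":87,"x":-0.8,"y":-0.1,"z":-0.2,"wx":0,"wy":0,"wz":0},
    {"hand":87,"x":-1,"y":-0.18,"z":0,"wx":0,"wy":0,"wz":0},
    {"hand":87,"x":-1,"y":-0.18,"z":0,"wx":0,"wy":0,"wz":0},
    {"hand":87,"x":-1,"y":-0.18,"z":0,"wx":0,"wy":0,"wz":0},
    {"hand":87,"x":-1,"y":-0.18,"z":0,"wx":0,"wy":0,"wz":0},
    {"hand":87,"x":-1,"y":-0.18,"z":0,"wx":0,"wy":0,"wz":0},
    {"hand":87,"x":-1,"y":-0.18,"z":0,"wx":0,"wy":0,"wz":0},
    {"hand":87,"x":-1,"y":-0.18,"z":0,"wx":0,"wy":0,"wz":0},
    {"hand":87,"x":-1,"y":-0.18,"z":0,"wx":0,"wy":0,"wz":0},
    {"hand":87,"x":-1,"y":-0.18,"z":0,"wx":0,"wy":0,"wz":0},
    {"hand":87,"x":-1,"y":-0.18,"z":0,"wx":0,"wy":0,"wz":0},
    {"hand":87,"x":-1,"y":-0.18,"z":0,"wx":0,"wy":0,"wz":0},
    {"hand":87,"x":-1,"y":-0.18,"z":0,"wx":0,"wy":0,"wz":0},
    {"hand":87,"x":-1,"y":-0.18,"z":0,"wx":0,"wy":0,"wz":0},
    {"hand":87,"x":-0.9,"y":-0.15,"z":0,"wx":0,"wy":0,"wz":0},
    {"hand":87,"x":-0.7,"y":-0.1,"z":0,"wx":0,"wy":0,"wz":0},
    {"hand":87,"x":0,"y":0,"z":0,"wx":0,"wy":0,"wz":0},
    {"hand":87,"x":0,"y":0,"z":0,"wx":0,"wy":0,"wz":0}
  ]
}}

```text
time_s: 13.45
position: [0.4653, -0.1902, 0.2282]
tcp_rot: [[0.161, 0.987, -0.001], [0.987, -0.161, 0.001], [0.001, -0.002, -1.0]]
force: [0.6, 0.5, -0.4]
opening: 1.001
```

```bash
python3 - <<'E'
from rig import vision
from h import *
c=vision.capture("scene");cv2.imwrite("pics/s7.png",c["image"][:,:,::-1]);W=cloud(c);z=W[...,2]
d=np.hypot(W[...,0]-.598,W[...,1]-.188)
m=(d<.06)&(z>.1)&(z<.17);p=W[m];print("cup",len(p),p[:,2].max()); q=p[p[:,2]>.152];print(cv2.minEnclosingCircle(q[:,:2].astype(np.float32)))
E
python3 look.py w7 [.4672,-.1896,.1475]
```

```text
cup 658 0.16104056594233784
((0.5961801409721375, 0.18850815296173096), 0.03251435235142708)
13.5 [ 0.46551771 -0.18973485  0.22826406] -9.231621512673666 [-0.001302    0.00134022 -0.99999825] [-34.9  20.4  98.9   0.   60.8 -25.7] [0.1  0.72 0.61] 1.00135797180418
0
shift tool units [0.0125208  0.0704011  3.23047655]
```

View pics/w7.png

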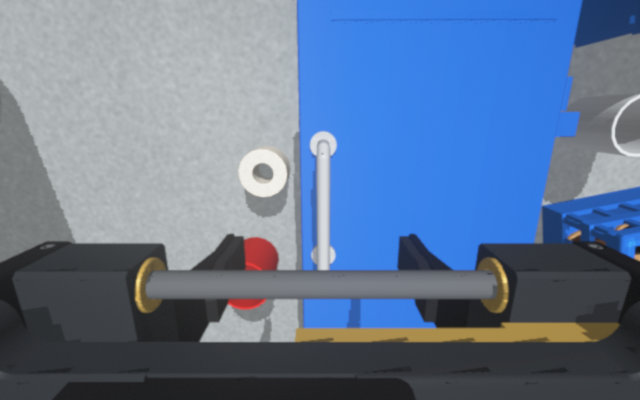

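View pics/s7.png

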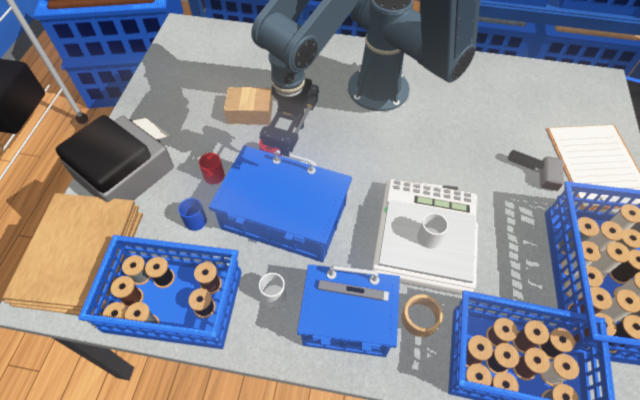

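The scene view shows the cup upright on the pan at about (433,228). In the wrist view the handle bar runs from (322,145) to (322,255). I'll check its centre in this view.

```bash
python3 - <<'E'
from rig import vision,bot
from h import *
s=bot.read_state();R=s["tcp_rot"];p=s["position"]
c=vision.capture("wrist");T=np.eye(4);T[:3,:3]=R;T[:3,3]=p
W=cloud(c,T@c["hand_eye"]);z=W[...,2]
m=(z>.155)&(z<.18)&(np.hypot(W[...,0]-.467,W[...,1]+.19)<.07)
v,u=np.where(m);q=W[m];r=cv2.minAreaRect(q[:,:2].astype(np.float32));print(len(q),v.min(),v.max(),u.min(),u.max(),r,np.median(q[:,2]),q[:,2].max())
L=(q-p)@R;print("tool coords",L.min(0),L.max(0))
E
```

```text
1645 142 269 317 330 ((0.4682314991950989, -0.1837908774614334), (0.09915275871753693, 0.009514662437140942), 80.70269012451172) 0.17038017240653336 0.1731904987642484
tool coords [-0.04358706 -0.003245    0.05522427] [0.05554803 0.00641879 0.07323696]
```

Emit:
{"fn": "move_arm", "kwargs": {
  "moves": [
    {"hand":87,"x":0.03,"y":0.07,"z":0.2,"wx":0,"wy":0,"wz":0},
    {"hand":87,"x":0,"y":0,"z":0.5,"wx":0,"wy":0,"wz":0},
    {"hand":87,"x":0,"y":0,"z":0.6,"wx":0,"wy":0,"wz":0},
    {"hand":87,"x":0,"y":0,"z":0.6,"wx":0,"wy":0,"wz":0},
    {"hand":87,"x":0,"y":0,"z":0.6,"wx":0,"wy":0,"wz":0},
    {"hand":87,"x":0,"y":0,"z":0.5,"wx":0,"wy":0,"wz":0},
    {"hand":87,"x":0,"y":0,"z":0.2,"wx":0,"wy":0,"wz":0},
    {"hand":87,"x":0,"y":0,"z":0,"wx":0,"wy":0,"wz":0},
    {"hand":87,"x":0,"y":0,"z":0,"wx":0,"wy":0,"wz":0}
  ]
}}

```text
time_s: 14.5
position: [0.4684, -0.1898, 0.1491]
tcp_rot: [[0.159, 0.987, 0.001], [0.987, -0.159, -0.0], [-0.0, 0.001, -1.0]]
force: [-0.0, -0.9, 0.2]
opening: 1.001
```

```bash
python3 look.py w8 [.4675,-.1896,.1475]
```

```text
14.5 [ 0.46836782 -0.1898115   0.14905792] -9.176887022898041 [ 5.22184951e-04 -3.50352887e-04 -9.99999802e-01] [-34.7  27.4 103.3   0.   49.3 -25.6] [-0.02 -0.92  0.22] 1.0009702685514
0
shift tool units [ 0.0028319  -0.03565329  0.06229583]
```

View pics/w8.png

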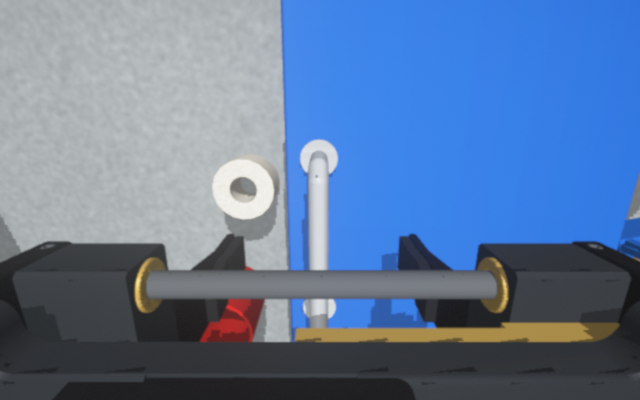

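The bar (column 319) lies midway between the fingers at columns 225 and 413. Closing.

Emit:
{"fn": "move_arm", "kwargs": {
  "moves": [
    {"hand":0,"x":0,"y":0,"z":0.05,"wx":0,"wy":0,"wz":0},
    {"hand":0,"x":0,"y":0,"z":0,"wx":0,"wy":0,"wz":0},
    {"hand":0,"x":0,"y":0,"z":0,"wx":0,"wy":0,"wz":0},
    {"hand":0,"x":0,"y":0,"z":0,"wx":0,"wy":0,"wz":0},
    {"hand":0,"x":0,"y":0,"z":0,"wx":0,"wy":0,"wz":0},
    {"hand":0,"x":0,"y":0,"z":0,"wx":0,"wy":0,"wz":0},
    {"hand":0,"x":0,"y":0,"z":0,"wx":0,"wy":0,"wz":0},
    {"hand":0,"x":0,"y":0,"z":0,"wx":0,"wy":0,"wz":0},
    {"hand":0,"x":0,"y":0,"z":0,"wx":0,"wy":0,"wz":0},
    {"hand":0,"x":0,"y":0,"z":0,"wx":0,"wy":0,"wz":0}
  ]
}}

```text
time_s: 15.55
position: [0.4679, -0.1899, 0.1475]
tcp_rot: [[0.16, 0.987, -0.0], [0.987, -0.16, 0.0], [0.0, -0.0, -1.0]]
force: [0.8, -0.0, -0.1]
opening: 0.169
```

```bash
python3 - <<'E'
from rig import bot
from h import *
s=bot.read_state();R=s["tcp_rot"];p=s["position"];print(s["time_s"],p,s["force"],s["moment"],s["opening"]*87)
# arc in tool coords: back along +-tool y (R y col ~ bin x), up = -tool z
e=np.arctan2(46,196);r=.2013
prev=None
for a in range(0,61,4):
    b=-r*np.cos(e+np.radians(a))*1000; h=r*np.sin(e+np.radians(a))*1000
    if prev is not None: print(a,"y %.2f z %.2f"%((b-prev[0])/25,-(h-prev[1])/25))
    prev=(b,h)
E
```

```text
15.55 [ 0.46793716 -0.18989412  0.14752759] [ 0.78736489 -0.00114576 -0.06902124] [ 0.00037859 -0.05296756 -0.03874112] 14.734547037636771
4 y 0.15 z -0.54
8 y 0.18 z -0.53
12 y 0.22 z -0.52
16 y 0.26 z -0.50
20 y 0.29 z -0.48
24 y 0.32 z -0.46
28 y 0.36 z -0.44
32 y 0.38 z -0.41
36 y 0.41 z -0.38
40 y 0.44 z -0.35
44 y 0.46 z -0.32
48 y 0.48 z -0.29
52 y 0.50 z -0.25
56 y 0.52 z -0.22
60 y 0.53 z -0.18
```

Emit:
{"fn": "move_arm", "kwargs": {
  "moves": [
    {"hand":0,"x":0,"y":0,"z":0,"wx":0,"wy":0,"wz":0},
    {"hand":0,"x":0,"y":0,"z":0,"wx":0,"wy":0,"wz":0},
    {"hand":0,"x":0,"y":0,"z":0,"wx":0,"wy":0,"wz":0}
  ]
}}

```text
time_s: 15.85
position: [0.4669, -0.1896, 0.1474]
tcp_rot: [[0.16, 0.987, -0.002], [0.987, -0.16, 0.001], [0.0, -0.002, -1.0]]
force: [-4.3, -0.9, 1.9]
opening: 0.105
```

Emit:
{"fn": "move_arm", "kwargs": {
  "moves": [
    {"hand":0,"x":0,"y":0.03,"z":-0.14,"wx":0,"wy":0,"wz":0},
    {"hand":0,"x":0,"y":0.04,"z":-0.13,"wx":0,"wy":0,"wz":0},
    {"hand":0,"x":0,"y":0.08,"z":-0.27,"wx":0,"wy":0,"wz":0},
    {"hand":0,"x":0,"y":0.09,"z":-0.27,"wx":0,"wy":0,"wz":0},
    {"hand":0,"x":0,"y":0.09,"z":-0.26,"wx":0,"wy":0,"wz":0},
    {"hand":0,"x":0,"y":0,"z":0,"wx":0,"wy":0,"wz":0}
  ]
}}

```text
time_s: 16.45
position: [0.4752, -0.191, 0.175]
tcp_rot: [[0.159, 0.987, -0.002], [0.987, -0.159, 0.0], [-0.0, -0.002, -1.0]]
force: [-5.7, -2.3, -0.9]
opening: 0.103
```

```bash
cat > ang.py <<'E'
from rig import bot
from h import *
s=bot.read_state();R=s["tcp_rot"];p=s["position"];g=p-.0187*R[:,2]
bx=np.array([np.cos(np.radians(-9.15)),np.sin(np.radians(-9.15)),0]);h0=np.array([.4672,-.1896,0])+.196*bx;h0[2]=.12
d=g-h0;a=np.degrees(np.arctan2(d[2],-d@bx))-13.2
print(s["time_s"],"p",p.round(4),"F",s["force"].round(1),"M",s["moment"].round(2),"open mm",s["opening"]*87,"radius",np.hypot(d[2],d@bx),"angle",a, "lat",d@np.array([-bx[1],bx[0],0]))
t=np.radians(60+13.2);tg=h0-bx*.2013*np.cos(t)+[0,0,.2013*np.sin(t)]
print("to 60 (tool units)",R.T@(tg-g)/.025)
E
python3 ang.py
```

```text
16.45 p [ 0.4752 -0.191   0.175 ] F [-5.7 -2.3 -0.9] M [-0.27  1.04 -0.  ] open mm 8.926194044292613 radius 0.2017808108364838 angle 8.212074622477765 lat -7.506028741793153e-05
to 60 (tool units) [ 5.17055067e-03  5.17541249e+00 -4.77418862e+00]
```

The grasp holds and the radius agrees (0.2018 m). Carrying on along the arc.

Emit:
{"fn": "move_arm", "kwargs": {
  "moves": [
    {"hand":0,"x":0,"y":0.11,"z":-0.26,"wx":0,"wy":0,"wz":0},
    {"hand":0,"x":0,"y":0.11,"z":-0.26,"wx":0,"wy":0,"wz":0},
    {"hand":0,"x":0,"y":0.13,"z":-0.25,"wx":0,"wy":0,"wz":0},
    {"hand":0,"x":0,"y":0.13,"z":-0.25,"wx":0,"wy":0,"wz":0},
    {"hand":0,"x":0,"y":0.14,"z":-0.24,"wx":0,"wy":0,"wz":0},
    {"hand":0,"x":0,"y":0.15,"z":-0.24,"wx":0,"wy":0,"wz":0},
    {"hand":0,"x":0,"y":0.16,"z":-0.23,"wx":0,"wy":0,"wz":0},
    {"hand":0,"x":0,"y":0.16,"z":-0.23,"wx":0,"wy":0,"wz":0},
    {"hand":0,"x":0,"y":0.18,"z":-0.22,"wx":0,"wy":0,"wz":0},
    {"hand":0,"x":0,"y":0.18,"z":-0.22,"wx":0,"wy":0,"wz":0},
    {"hand":0,"x":0,"y":0.19,"z":-0.21,"wx":0,"wy":0,"wz":0},
    {"hand":0,"x":0,"y":0.19,"z":-0.2,"wx":0,"wy":0,"wz":0},
    {"hand":0,"x":0,"y":0,"z":0,"wx":0,"wy":0,"wz":0}
  ]
}}

```text
time_s: 17.75
position: [0.5197, -0.1981, 0.246]
tcp_rot: [[0.159, 0.987, -0.004], [0.987, -0.159, 0.0], [-0.0, -0.004, -1.0]]
force: [-9.3, 0.0, 5.2]
opening: 0.101
```

```bash
python3 ang.py
```

```text
17.75 p [ 0.5197 -0.1981  0.246 ] F [-9.3  0.   5.2] M [-0.06  1.5   0.1 ] open mm 8.823623978825335 radius 0.20327125708595642 angle 32.189332580585884 lat -8.413808467832434e-05
to 60 (tool units) [ 0.00435071  3.37514396 -1.93361347]
```

```bash
cat > lid.py <<'E'
from rig import vision
from h import *
import sys
bx=np.array([np.cos(np.radians(-9.15)),np.sin(np.radians(-9.15)),0]);by=np.array([-bx[1],bx[0],0]);h0=np.array([.4672,-.1896,0])+.196*bx;h0[2]=.12
for n in ("top","scene"):
    c=vision.capture(n);im=c["image"].astype(int);cv2.imwrite(f"pics/{n}_{sys.argv[1]}.png",c["image"][:,:,::-1])
    W=cloud(c);d=W-h0;X=d@bx;Y=d@by;Z=d[...,2]
    blue=(im[...,2]>im[...,0]+50)
    best=None
    m=blue&(X<.01)&(X>-.23)&(abs(Y)<.155)&(Z>.03)
    if m.sum()<50: print(n,"few",m.sum());continue
    q=np.stack([X[m],Y[m],Z[m]],1);rng=np.random.default_rng(0)
    for _ in range(400):
        s=q[rng.choice(len(q),3,False)];nn=np.cross(s[1]-s[0],s[2]-s[0]);L=np.linalg.norm(nn)
        if L<1e-5: continue
        nn/=L;k=abs((q-s[0])@nn)<.003
        if best is None or k.sum()>best.sum():best=k
    qq=q[best];ce=qq.mean(0);nn=np.linalg.svd(qq-ce,full_matrices=False)[2][2];nn*=np.sign(nn[2])
    print(n,m.sum(),best.sum(),"angle",np.degrees(np.arctan2(nn[0],nn[2])),"n",nn.round(3),"offset of plane from axis mm",ce@nn*1000)
E
python3 lid.py a
```

```text
top 2912 2678 angle 31.594806339936884 n [ 0.524 -0.     0.852] offset of plane from axis mm 5.470303776218093
scene 7314 5985 angle 31.616709537330618 n [0.524 0.003 0.852] offset of plane from axis mm 5.512133833246661
```

View pics/scene_a.png

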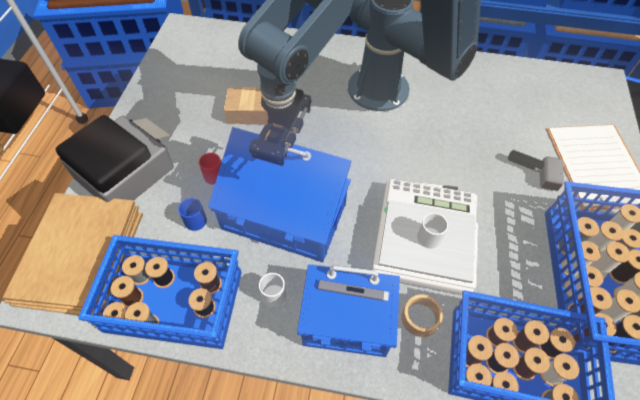

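Both cameras show the lid at 31.6°, and its plane lies within 1 mm of the assumed hinge. Continuing.

Emit:
{"fn": "move_arm", "kwargs": {
  "moves": [
    {"hand":0,"x":0,"y":0.18,"z":-0.21,"wx":0,"wy":0,"wz":0},
    {"hand":0,"x":0,"y":0.18,"z":-0.21,"wx":0,"wy":0,"wz":0},
    {"hand":0,"x":0,"y":0.21,"z":-0.18,"wx":0,"wy":0,"wz":0},
    {"hand":0,"x":0,"y":0.22,"z":-0.18,"wx":0,"wy":0,"wz":0},
    {"hand":0,"x":0,"y":0.23,"z":-0.16,"wx":0,"wy":0,"wz":0},
    {"hand":0,"x":0,"y":0.23,"z":-0.16,"wx":0,"wy":0,"wz":0},
    {"hand":0,"x":0,"y":0.24,"z":-0.15,"wx":0,"wy":0,"wz":0},
    {"hand":0,"x":0,"y":0.24,"z":-0.14,"wx":0,"wy":0,"wz":0},
    {"hand":0,"x":0,"y":0.25,"z":-0.13,"wx":0,"wy":0,"wz":0},
    {"hand":0,"x":0,"y":0.25,"z":-0.12,"wx":0,"wy":0,"wz":0},
    {"hand":0,"x":0,"y":0,"z":0,"wx":0,"wy":0,"wz":0},
    {"hand":0,"x":0,"y":0,"z":0,"wx":0,"wy":0,"wz":0}
  ]
}}

```text
time_s: 19.05
position: [0.5771, -0.2075, 0.2874]
tcp_rot: [[0.16, 0.987, 0.002], [0.987, -0.16, -0.001], [-0.001, 0.002, -1.0]]
force: [-5.9, -1.1, 5.6]
opening: 0.102
```

```bash
python3 ang.py; python3 lid.py b
```

```text
19.05 p [ 0.5771 -0.2075  0.2874] F [-5.9 -1.1  5.6] M [-0.02  0.74  0.02] open mm 8.84209634359996 radius 0.204420352250784 angle 52.33615227422419 lat -0.00022627199999091137
to 60 (tool units) [ 0.00969073  1.05951733 -0.26307812]
top 2380 1967 angle 51.872655854908466 n [ 0.787 -0.002  0.617] offset of plane from axis mm 5.449483754399923
scene 7856 6787 angle 51.91212732854768 n [0.787 0.    0.617] offset of plane from axis mm 5.217780625287584
```

Emit:
{"fn": "move_arm", "kwargs": {
  "moves": [
    {"hand":0,"x":0,"y":0.25,"z":-0.12,"wx":0,"wy":0,"wz":0},
    {"hand":0,"x":0,"y":0.25,"z":-0.12,"wx":0,"wy":0,"wz":0},
    {"hand":0,"x":0,"y":0.26,"z":-0.1,"wx":0,"wy":0,"wz":0},
    {"hand":0,"x":0,"y":0.2,"z":-0.06,"wx":0,"wy":0,"wz":0},
    {"hand":0,"x":0,"y":0.1,"z":-0.02,"wx":0,"wy":0,"wz":0},
    {"hand":0,"x":0,"y":0,"z":0,"wx":0,"wy":0,"wz":0},
    {"hand":0,"x":0,"y":0,"z":0,"wx":0,"wy":0,"wz":0},
    {"hand":0,"x":0,"y":0,"z":0,"wx":0,"wy":0,"wz":0}
  ]
}}

```text
time_s: 19.95
position: [0.6038, -0.2119, 0.2974]
tcp_rot: [[0.16, 0.987, 0.003], [0.987, -0.16, -0.001], [-0.0, 0.003, -1.0]]
force: [-3.5, 0.3, 6.7]
opening: 0.104
```

```bash
python3 ang.py; python3 lid.py c
```

```text
19.95 p [ 0.6038 -0.2119  0.2974] F [-3.5  0.3  6.7] M [-0.01  0.7   0.  ] open mm 9.058162500581785 radius 0.20440027592132776 angle 60.412183581923856 lat -0.0003015803816093527
to 60 (tool units) [ 0.01211235 -0.02094375  0.13544728]
top 2042 1573 angle 59.94671945862646 n [ 0.866 -0.001  0.501] offset of plane from axis mm 5.8648041854780235
scene 7521 6613 angle 60.09640472750699 n [0.867 0.001 0.499] offset of plane from axis mm 5.279040978391672
```

The lid measures 60.0°. I'll wait briefly, then check stillness, the cup and everything else.

Emit:
{"fn": "move_arm", "kwargs": {
  "moves": [
    {"hand":0,"x":0,"y":0,"z":0,"wx":0,"wy":0,"wz":0},
    {"hand":0,"x":0,"y":0,"z":0,"wx":0,"wy":0,"wz":0},
    {"hand":0,"x":0,"y":0,"z":0,"wx":0,"wy":0,"wz":0},
    {"hand":0,"x":0,"y":0,"z":0,"wx":0,"wy":0,"wz":0},
    {"hand":0,"x":0,"y":0,"z":0,"wx":0,"wy":0,"wz":0},
    {"hand":0,"x":0,"y":0,"z":0,"wx":0,"wy":0,"wz":0},
    {"hand":0,"x":0,"y":0,"z":0,"wx":0,"wy":0,"wz":0},
    {"hand":0,"x":0,"y":0,"z":0,"wx":0,"wy":0,"wz":0}
  ]
}}

```text
time_s: 20.85
position: [0.6037, -0.2119, 0.2974]
tcp_rot: [[0.16, 0.987, 0.003], [0.987, -0.16, -0.001], [-0.0, 0.003, -1.0]]
force: [-3.0, 0.1, 6.5]
opening: 0.106
```

```bash
python3 ang.py; python3 lid.py d
```

```text
20.85 p [ 0.6037 -0.2119  0.2974] F [-3.   0.1  6.5] M [0.02 0.66 0.  ] open mm 9.248715129413803 radius 0.20441524233746525 angle 60.40327893393609 lat -0.00031835773440016917
to 60 (tool units) [ 0.01277884 -0.01956354  0.13566645]
top 2052 1576 angle 59.95481567474331 n [ 0.866 -0.001  0.501] offset of plane from axis mm 5.85249685053995
scene 7548 6681 angle 60.13496627768694 n [0.867 0.001 0.498] offset of plane from axis mm 5.093713043590312
```

View pics/scene_d.png

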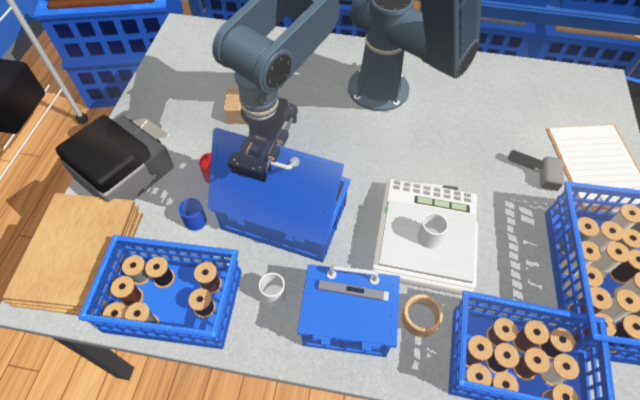

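View pics/top_d.png

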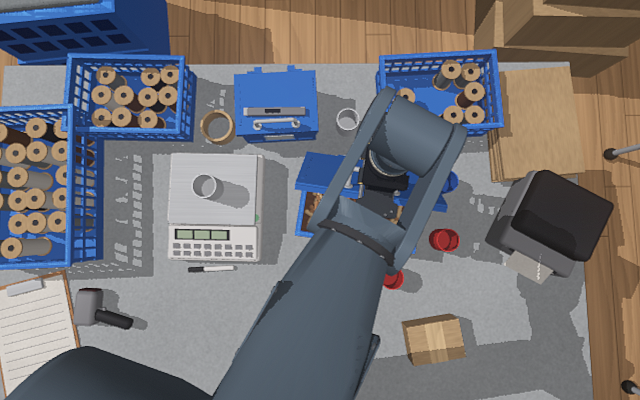

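The lid is held steady at 60°. The cup stands on the pan at (433,228) in the scene view and (206,186) in the top view. The other objects look unmoved; the arm hides the label roll in the top view. Handing in.

```bash
python3 -c "
from rig import order
print(order.hand_in())"
```

```text
the job is handed in; nothing more can be done
None
```

I moved the aluminium cup from the wide bin's lid to the middle of the scale's pan. I then lifted the lid by its handle to 60° and handed the job in at about 21 s, still holding it there.

- **Lid:** The two cameras measured 59.95° and 60.13°, and the arm kept still for 0.9 s before hand-in. The angle worked out from the gripper position was slightly higher, 60.4°, with a radius about 3 mm too large. I think the bar had shifted slightly in the pads, so I went by the cameras.
- **Cup:** It stands upright on the pan, about 2 mm from the pan's centre, and it was still there in the last pictures.
- **Forces:** Readings stayed around 11 N or less at every check.
- **Other objects:** Everything visible looked unmoved. The arm hid the label roll in the last top view, so I did not recheck it, but the gripper stayed about 100 mm above its top.

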